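Draw the comb out of the strip cutter

ROBOT

A 6-joint arm with a two-finger parallel gripper is mounted at the origin on the work surface. World frame = base frame: x ahead of the robot, y to its left, z up, the work surface at z = 0. Lengths are in m, angles in rad, forces in N, time in s.
With the tool pointing down it reaches from about 0.225 to 0.875 m from the base axis. Payload 3.4 kg.
Tool frame: the origin (TCP) lies midway between the tips of the shut fingers; the grasp point (between the pads) lies 19 mm behind it (manip.pinch_z is the distance from the TCP to the grasp point, in m); z points along the fingers, y is the line along which they close (so a half turn about z gives the same grasp; the last joint's range is limited). The gripper opens to 85 mm and grips with 20 to 120 N. Pads are 22 mm wide; open, the fingers measure 114 mm over their backs; the gripper's body (76 mm by 85 mm) begins 54 mm behind the grasp point. The pads swing forward as they close: fully open they stand 13 mm farther back than shut.
Start: joints at [-1.266, 0.276, 1.505, -0, 1.361, -0.121], TCP at [0.238, -0.524, 0.209] pointing down, gripper open.
Joint ranges: [-2.89, 2.89], [-0.75, 2.08], [0.22, 2.7], [-1.18, 4.32], [0.11, 2.71], [-2.7, 2.7]. Speed limits (rad/s): [2.57, 2.57, 3.14, 3.14, 3.14, 3.14].

INTERFACE

Orientations are given as a unit quaternion [w, x, y, z].
In Python, from rig import manip gives the robot as it stands.
- The arm moves only by the tool carry_out, never from a script. Its arguments are lists of equal length, an entry for each row: "delta_pos": the shift along the tool's x, y, z scaled (see below), a list of three; "turn": the turn, a rotation vector about the tool's x, y, z scaled (see below), a list of three; "claw": the closure, from -1 (fully open) to 1 (shut). A call has 1 to 12 rows; each row is the pose to reach, as a shift and turn from the pose commanded when the call began, along the tool's axes at that moment; what a row does not reach only later rows make up. The controller multiplies each number of a shift by 400 mm and each number of a turn by 30 degrees. A row lasts 1/10 s, in which the tool goes at most 50 mm and 8.59 degrees, less where a joint would pass 70% of its speed; a pose out of reach is approached as far as the arm can. A call with a number of a shift or a turn outside -1 to 1 is refused whole. A call with a gripper value outside its range is refused whole. The fingers move at their own pace and stop on an object; "force" is the grip in N (left out, the last holds). Time passes only in rows, so rows that repeat a pose let the fingers close. It gives the time, the measured TCP pose, the force, the opening and the grip force at its end, in the units of the state.
- manip.get_state(): the state, without advancing time (a new reading comes with each control period).
- manip.get_image(name): name is "side" or "top" or "wrist"; returns a dict with "image" (400x640x3 uint8, red, green, blue), "z_map" (400x640 float32, m along the optical axis (not along the pixel's ray), 0 where there is no reading), "fx", "fy", "cx", "cy" (pixels), "k1" (the pictures are not rectified: a ray, as slopes to the right and down, at radius r is drawn at 1 + k1 r^2 times it, then the intrinsics apply), "world_to_cam" (4x4, takes a point from world to camera coordinates). Camera axes: x right, y down, z forward; pixel columns grow to the right and rows downward; lengths in m; the calibration is good to about 2 mm. A picture is of the moment at which its call begins.
- manip.sign_off(): hands the job in; it is judged then, once.
Trained networks look in the newest picture that a camera, given by its name, has taken for a name from the list of things; names that differ only in an ending like _2 or _b are one class to them, and where a whole thing is asked for, a point or a joint stands for the part that bears it (a point fixed in the world has none). Each returns a list of dicts, best first, with "score" (0 to 1); they miss things now and then, are a little off and sometimes report something else, mostly with a low value. They report only what shows in the picture. A call takes as long as a camera call. They do not tell look-alikes from the thing itself.
- manip.spot_in(camera, query): "point" ([x, y, z] in m, in world coordinates, good to about 4 mm: the middle of the surface that is visible of it).
- manip.place_of(camera, query): "point" ([x, y, z] in m, in world coordinates, good to about 4 mm: a listed point, or the origin of a listed thing).
The state is a dict: "clock": time; "qpos": joint angles; "qd": joint speeds; "effort": joint torques, N m; "position": TCP position; "ee_rot": TCP orientation; "contact_force": force on the tool from outside, world axes, zero at the start; "moment": the same for the moment, N m; "width": finger opening in m; "gripper_force": force on a finger pad.
Only numpy, scipy, OpenCV 4.12 (cv2) and the standard library are available. Lean on these libraries where they do the work, as an engineer would, in place of code of your own. Each camera call takes 0.05 s, during which the arm holds its last target. There are 200 camera calls.

TASK

Take the cutting comb out of the pastry strip cutter for its clean: wind the handwheel clockwise until the carriage is fully back against its stop, then lift the steel flap by its bar until it stands upright or beyond, let it go, and draw the comb straight up out of its slot by its tab. Finish while still holding the comb in the gripper, still and upright with its teeth down, over the middle of the baking tray and well clear above it (teeth about 15 cm above the worktop, nothing else touching it). Leave the carriage back, the flap open and the other kitchen things where they are.

Things in the scene. Friction and masses are not known exactly. Their poses are not given: they have to be found in the camera images.
- cutter: Pastry strip cutter, fixed on the worktop. Origin on the worktop under the middle of the comb well; x towards the flap's hinge, y towards the well's end, z up. Base 170 mm (x) by 360 mm (y -285 to +75). On the -y side of the well a white bed 70 mm high carries the carriage, the dark stop block (x -65 to -15, face at y -148 mm, 96 mm high) and the handwheel.
- well (a point): Middle of the steel inner deck of the comb well, 70 mm above the worktop, at the mouth of the slot (along the cutter's x) in which the comb stands. The well is 150 x 150 mm outside, with 10 mm white walls (130 x 130 mm inside), rim 115 mm above the worktop.
- wheel_centre (a point): Point on the handwheel's vertical axis, at x 15, y -225 mm on the cutter, 123 mm above the worktop (level with the middle of the crank grip). The wheel is a black disc of 120 mm diameter, rim top 95 mm above the worktop.
- crank (a point): Middle of the handwheel's crank grip: a black upright grip of 20 mm diameter that spins freely on its pin, standing on the disc 45 mm from the wheel's axis, from 99 to 141 mm above the worktop; this point is 123 mm above it. It circles round the wheel centre as the wheel is wound.
- wheel (a joint): Angle of the handwheel in rad, growing clockwise seen from above. One turn draws the carriage back 30 mm (4.77 mm per rad); 0 is carriage fully in, 8.38 (1.33 turns) is at the stop. Starts between 0 and 3. Winding takes about 4 N at the crank grip; it stays where it is left. At 0 the crank lies on the cutter's +x side of the axis.
- carriage (a joint): Travel in m of the dark steel carriage (30 mm long, 28 mm high, at x -40 mm on the cutter), driven by the handwheel along the cutter's -y: 0 fully in, its 16 mm wide tongue lying over one shoulder of the comb and locking it down; 0.040 against the stop, where the tongue ends 18 mm short of the comb's middle plane.
- flap (a joint): Angle of the steel flap over the well in rad: 0 shut (level), 1.57 upright, 1.95 fully open (leaning away from the robot). A stiff hinge keeps it where it is left. Lifting it takes about 4 N at the bar.
- flap_bar (a point): Middle of the flap's bar handle: a round bar of 10 mm diameter, 90 mm long along the cutter's y, standing 35 mm off the flap's outer face near its free (-x) edge; 152 mm above the worktop when shut. It moves on an arc of 144 mm radius about the hinge and can turn between the fingers.
- flap_hinge (a point): Middle of the flap's hinge axis, which runs along the cutter's y at x = +75 mm, 118 mm above the worktop. The flap is 152 mm long (towards -x), 150 mm wide, 5 mm thick.
- comb_tab (a point): Middle of the comb's grip tab, an aluminium lug 40 mm wide (its x), 10 mm thick (y), 32 mm high (z up), under the flap; 91 mm above the worktop while in the slot. The comb plate below it is 100 x 8 mm and 60 mm high with its teeth, whose tips lie 76 mm below this point. Slot: 55 mm deep, 2 mm play all round; the comb must rise 100 mm to clear the rim. 0.17 to 0.3 kg.
- tray: Small aluminium baking tray, fixed on the worktop, 200 mm (x) by 150 mm (y) by 22 mm high; origin under its centre.
- tart_ring: Bystander: dark steel tart ring, 90 mm diameter, 22 mm high; origin under its centre.
- jar: Bystander: glass jar, 68 mm diameter, 95 mm high; origin under its centre.
- bowl: Bystander: white bowl, 100 mm diameter, 45 mm high; origin under its centre.
- palette_knife: Bystander: palette knife lying on the worktop, handle to its -x.
Mind the look-alikes: they are no part of the job. Leave any purple or yellow look-alike of the tray alone.

How it is judged:
By the outcome, as a careful person would: the job done as asked, in the order asked, and still so for the second after the job is handed in, while the arm keeps its last pose, push and grip.
It also fails if it takes over 72 s, if anything falls off the work surface, if the arm or the gripper's body presses on something with over 40 N, if the wrist force passes 120 N, or if a joint passes its speed limit or range.

## Working session

There is one attempt and no reset: what is moved stays moved. The work goes in short steps, Python scripts to look and compute and a tool call to move; the robot and the scene stay as the last step left them, time stands still between calls to the robot, and variables do not carry over. Pictures are saved under pics/ and viewed, at most 10 in all, crops included, and the job is handed in when it is done.

Besides the shell and the picture viewer there is one more tool, called after ">>>" by a JSON object that holds its "fn" and its "kwargs". carry_out: Moves the arm, as the interface text tells. Shifts and turns lie within -1 to 1; 1 stands for 400 mm of shift or 30 degrees of turn. Its arguments: {"type":"object","properties":{"delta_pos":{"type":"array","items":{"type":"array","items":{"type":"number","minimum":-1,"maximum":1}}},"turn":{"type":"array","items":{"type":"array","items":{"type":"number","minimum":-1,"maximum":1}}},"claw":{"type":"array","items":{"type":"number"}},"force":{"type":"number"}},"required":["delta_pos","turn","claw"]}

```bash
mkdir -p pics; ls; python3 - <<'E'
from rig import manip
import cv2,numpy as np
for c in ["top","side"]:
    d=manip.get_image(c); cv2.imwrite(f"pics/{c}0.png",d["image"][...,::-1])
    for q in ["cutter","well","wheel_centre","crank","flap_bar","flap_hinge","tray","tart_ring","jar","bowl","palette_knife"]:
        r=manip.place_of(c,q); print(c,q,[(np.round(x["point"],3).tolist(),round(x["score"],2)) for x in r[:3]])
s=manip.get_state(); print(s, manip.pinch_z)
E
```

```text
pics
top cutter [([0.524, 0.002, -0.0], 0.67)]
top well []
top wheel_centre [([0.544, -0.232, 0.122], 0.68)]
top crank [([0.526, -0.274, 0.121], 0.6)]
top flap_bar [([0.462, -0.007, 0.152], 0.63)]
top flap_hinge [([0.601, -0.0, 0.116], 0.76)]
top tray [([0.491, 0.322, 0.001], 0.93), ([0.177, 0.314, 0.003], 0.88), ([0.434, 0.585, -0.001], 0.55)]
top tart_ring [([0.77, -0.012, 0.0], 0.44)]
top jar [([0.71, 0.297, -0.003], 0.6)]
top bowl [([0.724, -0.292, -0.003], 0.89), ([0.602, -0.002, 0.116], 0.58)]
top palette_knife [([0.43, -0.444, 0.001], 0.56)]
side cutter [([0.528, -0.001, 0.004], 0.56)]
side well [([0.525, -0.004, 0.07], 0.74)]
side wheel_centre [([0.54, -0.226, 0.12], 0.77)]
side crank [([0.523, -0.275, 0.122], 0.46)]
side flap_bar [([0.465, -0.005, 0.152], 0.65), ([0.539, -0.23, 0.12], 0.3)]
side flap_hinge [([0.601, -0.007, 0.122], 0.85)]
side tray [([0.436, 0.58, -0.001], 0.96), ([0.182, 0.314, -0.002], 0.92), ([0.494, 0.319, -0.003], 0.81)]
side tart_ring [([0.771, -0.01, -0.003], 0.8)]
side jar [([0.706, 0.298, -0.001], 0.82), ([0.527, -0.004, 0.069], 0.5), ([0.719, -0.29
[... 197 characters left out ...]
: array([-1.26600349e+00,  2.75892674e-01,  1.50485495e+00, -1.80460369e-05,
        1.36069599e+00, -1.20995357e-01]), 'qd': array([ 6.86055785e-04,  1.41853255e-03, -9.36691256e-05,  2.66116097e-04,
       -1.01086585e-03, -4.70872327e-04]), 'effort': array([ 3.45178587e-04, -4.16662288e+01, -2.46094126e+01, -3.62046239e-04,
        2.32228458e-04, -3.65446851e-06]), 'position': array([ 0.23750634, -0.52372083,  0.20895018]), 'ee_rot': array([ 7.50111849e-05,  9.77423117e-01,  2.11291376e-01, -1.94923323e-06]), 'contact_force': array([-0.42070758,  0.35658774, -0.18231427]), 'moment': array([ 0.00756215,  0.04520162, -0.02926787]), 'gripper_force': 0.0, 'width': 0.08566286378227166} 0.0187
```

View pics/top0.png

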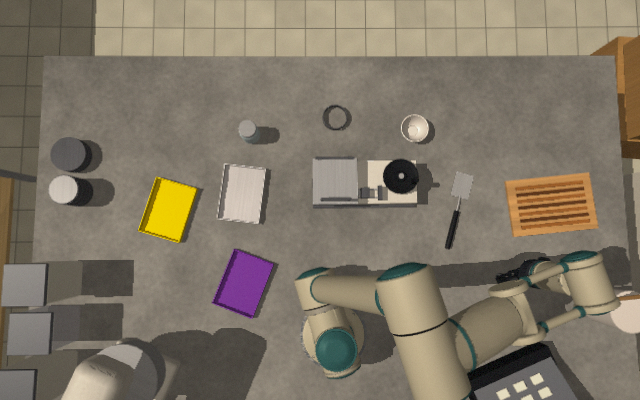

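View pics/side0.png

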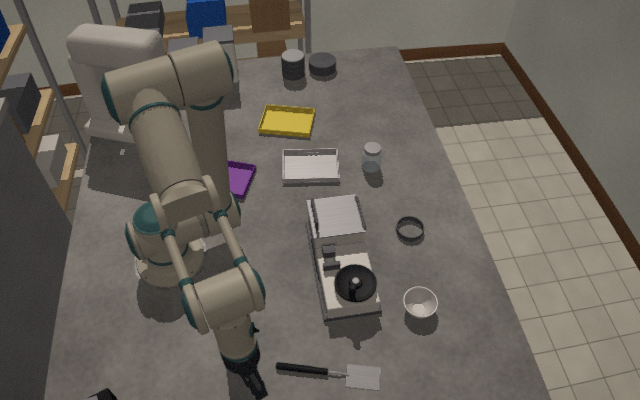

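The top view shows the aluminium tray at about px (243,194), the cutter at (365,183) and the wheel at (401,176). The yellow and purple trays are look-alikes. In the side view the crank grip stands on the near side of the wheel, at about px (355,290). The cutter's yaw is close to 0, and the wheel angle is about 1.9 rad.

>>> {"fn": "carry_out", "kwargs": {"delta_pos": [[0.1,0,-0.1],[0.2,0,-0.1],[0.3,0,-0.1],[0.4,0,-0.1],[0.5,0,-0.1],[0.6,0,-0.1],[0.6,0,-0.1],[0.6,0,-0.1]], "turn": [[0,0,-0.2],[0,0,-0.4],[0,0,-0.6],[0,0,-0.8],[0,0,-1],[0,0,-1],[0,0,-1],[0,0,-1]], "claw": [-1,-1,-1,-1,-1,-1,-1,-1]}}

```text
clock: 2.0
position: [0.4566, -0.424, 0.2486]
ee_rot: [-0.0, 0.889, 0.458, -0.0]
contact_force: [-0.6, -0.5, -0.6]
width: 0.0853
gripper_force: 0.0
```

>>> {"fn": "carry_out", "kwargs": {"delta_pos": [[0,0,0],[0,0,0],[0,0,0],[0,0,0],[0,0,0]], "turn": [[0,0,-0.2],[0,0,-0.4],[0,0,-0.6],[0,0,-0.8],[0,0,-1]], "claw": [-0.5,-0.5,-0.5,-0.5,-0.5]}}

```text
clock: 2.5
position: [0.4544, -0.4255, 0.2491]
ee_rot: [-0.0, 0.74, 0.672, -0.0]
contact_force: [-0.1, -0.3, 0.6]
width: 0.0641
gripper_force: 0.0
```

>>> {"fn": "carry_out", "kwargs": {"delta_pos": [[0,0,0],[0,0,0],[0,0,0]], "turn": [[0,0,-0.186],[0,0,-0.186],[0,0,-0.186]], "claw": [-0.5,-0.5,-0.5]}}

```text
clock: 2.8
position: [0.455, -0.4252, 0.249]
ee_rot: [-0.0, 0.709, 0.706, -0.0]
contact_force: [-0.6, 0.2, 0.9]
width: 0.0641
gripper_force: 0.0
```

```bash
cat > h.py <<'E'
from rig import manip
import cv2,numpy as np
from scipy.spatial.transform import Rotation as R
def st():
    s=manip.get_state(); q=s["ee_rot"]; Rm=R.from_quat([*q[1:],q[0]]).as_matrix()
    print("t",round(s["clock"],2),"pos",np.round(s["position"],4),"x",np.round(Rm[:,0],3),"z",np.round(Rm[:,2],3),"F",np.round(s["contact_force"],1),"w",round(s["width"],4),"g",round(s["gripper_force"],1),"q",np.round(s["qpos"],2))
    return s,Rm
def look(cams,qs):
    for c in cams:
        manip.get_image(c)
        for q in qs:
            r=manip.place_of(c,q); print(c,q,[(np.round(x["point"],4).tolist(),round(x["score"],2)) for x in r[:2]])
def save(c,n):
    d=manip.get_image(c); cv2.imwrite(f"pics/{n}.png",d["image"][...,::-1])
E
python3 - <<'E'
from h import *
st(); look(["wrist","top","side"],["crank","wheel_centre","flap_bar","flap_hinge","well"])
E
```

```text
t 2.8 pos [ 0.455  -0.4252  0.249 ] x [ 0.004  1.    -0.   ] z [-0. -0. -1.] F [-0.6  0.2  0.9] w 0.0641 g 0.0 q [-0.86  0.33  1.33 -0.    1.48 -0.86]
wrist crank [([0.5219, -0.2703, 0.1248], 0.67)]
wrist wheel_centre []
wrist flap_bar []
wrist flap_hinge []
wrist well [([0.5223, -0.2689, 0.1199], 0.58)]
top crank [([0.5237, -0.2733, 0.1199], 0.37)]
top wheel_centre [([0.5434, -0.2317, 0.1223], 0.72), ([0.4912, 0.3211, 0.0008], 0.72)]
top flap_bar [([0.4625, -0.0068, 0.1495], 0.9), ([0.6016, -0.0013, 0.1182], 0.45)]
top flap_hinge [([0.6019, -0.0024, 0.1168], 0.6)]
top well []
side crank []
side wheel_centre [([0.5392, -0.2266, 0.1227], 0.84)]
side flap_bar [([0.4638, -0.0061, 0.15], 0.61), ([0.5401, -0.2276, 0.1201], 0.17)]
side flap_hinge []
side well []
```

>>> {"fn": "carry_out", "kwargs": {"delta_pos": [[0.1,0.05,0],[0.2,0.1,0],[0.3,0.14,0.05],[0.38,0.17,0.1],[0.38,0.17,0.1],[0.38,0.17,0.1]], "turn": [[0,0,0],[0,0,0],[0,0,0],[0,0,0],[0,0,0],[0,0,0]], "claw": [-0.5,-0.5,-0.5,-0.5,-0.5,-0.5]}}

```text
clock: 4.3
position: [0.5242, -0.2721, 0.2087]
ee_rot: [-0.0, 0.707, 0.708, -0.0]
contact_force: [-1.5, 0.5, 1.1]
width: 0.0639
gripper_force: 0.0
```

```bash
python3 - <<'E'
from h import *
st(); look(["wrist"],["crank","wheel_centre","flap_bar","carriage"]); save("wrist","w1")
E
```

```text
t 4.3 pos [ 0.5242 -0.2721  0.2087] x [-0.001  1.    -0.   ] z [-0.001 -0.    -1.   ] F [-1.5  0.5  1.1] w 0.0639 g 0.0 q [-0.6   0.3   1.47 -0.    1.37 -0.6 ]
wrist crank [([0.5223, -0.273, 0.1232], 0.91), ([0.5402, -0.2281, 0.1203], 0.28)]
wrist wheel_centre [([0.5399, -0.2289, 0.1221], 0.81)]
wrist flap_bar []Traceback (most recent call last):
  File "<stdin>", line 2, in <module>
  File "h.py", line 12, in look
    r=manip.place_of(c,q); print(c,q,[(np.round(x["point"],4).tolist(),round(x["score"],2)) for x in r[:2]])
ValueError: it knows: bowl, comb_tab, crank, cutter, flap_bar, flap_hinge, jar, palette_knife, tart_ring, tray, well, wheel_centre
```

>>> {"fn": "carry_out", "kwargs": {"delta_pos": [[-0.002,-0.004,0.08],[-0.002,-0.004,0.16],[-0.002,-0.004,0.22],[-0.002,-0.004,0.25],[-0.002,-0.004,0.25],[-0.002,-0.004,0.25],[-0.002,-0.004,0.25],[-0.002,-0.004,0.25],[-0.002,-0.004,0.25],[-0.002,-0.004,0.25],[-0.002,-0.004,0.25],[-0.002,-0.004,0.25]], "turn": [[0,0,0],[0,0,0],[0,0,0],[0,0,0],[0,0,0],[0,0,0],[0,0,0],[0,0,0],[0,0,0],[0,0,0],[0,0,0],[0,0,0]], "claw": [-0.5,-0.5,-0.5,-0.5,-0.5,1,1,1,1,1,1,1], "force": 40}}

```text
clock: 5.7
position: [0.5235, -0.274, 0.1105]
ee_rot: [0.002, 0.707, 0.707, 0.0]
contact_force: [0.1, 0.9, 5.9]
width: 0.0164
gripper_force: 39.1
```

```bash
python3 - <<'E'
from h import *
s,_=st(); look(["wrist","side","top"],["crank","wheel_centre"])
c=np.array([.540,-.2285]); p=s["position"][:2]; r=p-c; th=np.arctan2(-r[1],r[0]); print(th,np.hypot(*r))
for k in range(1,37):
    a=th+k*np.radians(10.5); d=c+.045*np.array([np.cos(a),-np.sin(a)])-c-.045*np.array([np.cos(th),-np.sin(th)])
    print(k,round(a,2),np.round([d[1]/.4,d[0]/.4],3).tolist(),end=' ')
E
```

```text
t 5.7 pos [ 0.5235 -0.274   0.1105] x [ 0.     1.    -0.002] z [ 0.003 -0.002 -1.   ] F [0.1 0.9 5.9] w 0.0164 g 39.1 q [-0.6   0.37  1.62 -0.    1.15 -0.6 ]
wrist crank [([0.5221, -0.2699, 0.1234], 0.72)]
wrist wheel_centre [([0.5406, -0.2287, 0.1232], 0.76)]
side crank [([0.523, -0.272, 0.1222], 0.45)]
side wheel_centre [([0.5414, -0.2292, 0.1218], 0.92)]
top crank []
top wheel_centre [([0.5411, -0.2324, 0.1228], 0.86)]
1.91809095822177 0.04841244014254562
1 2.1 [0.009, -0.019] 2 2.28 [0.021, -0.035] 3 2.47 [0.036, -0.05] 4 2.65 [0.053, -0.061] 5 2.83 [0.072, -0.069] 6 3.02 [0.092, -0.073] 7 3.2 [0.112, -0.074] 8 3.38 [0.133, -0.071] 9 3.57 [0.152, -0.064] 10 3.75 [0.17, -0.054] 11 3.93 [0.186, -0.041] 12 4.12 [0.199, -0.025] 13 4.3 [0.209, -0.007] 14 4.48 [0.215, 0.013] 15 4.67 [0.218, 0.033] 16 4.85 [0.217, 0.054] 17 5.03 [0.213, 0.074] 18 5.22 [0.204, 0.093] 19 5.4 [0.193, 0.11] 20 5.58 [0.178, 0.124] 21 5.77 [0.161, 0.136] 22 5.95 [0.143, 0.145] 23 6.13 [0.123, 0.15] 24 6.32 [0.102, 0.151] 25 6.5 [0.082, 0.148] 26 6.68 [0.062, 0.142] 27 6.87 [0.044, 0.132] 28 7.05 [0.028, 0.119] 29 7.23 [0.014, 0.104] 30 7.42 [0.004, 0.086] 31 7.6 [-0.003, 0.067] 32 7.78 [-0.006, 0.046] 33 7.97 [-0.006, 0.026] 34 8.15 [-0.002, 0.006] 35 8.33 [0.006, -0.013] 36 8.52 [0.017, -0.031]
```

```bash
python3 - <<'E'
from h import *
d=manip.get_image("wrist")["image"]; e=manip.get_image("side")["image"][180:340,250:450]
e=cv2.resize(e,(500,400)); cv2.imwrite("pics/g1.png",np.hstack([cv2.resize(d,(300,188)) if 0 else d[:, 200:500],e])[...,::-1])
E
```

```text
(no output)
```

View pics/g1.png

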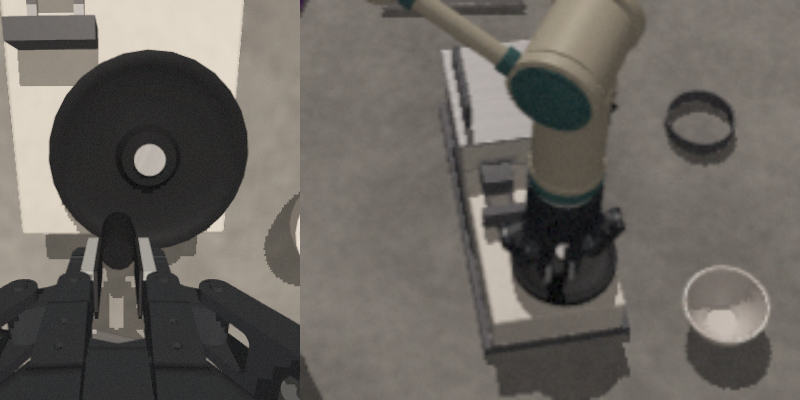

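The fingers hold the grip at about px (118,240). It sits slightly towards the wheel from pad centre. Next I wind clockwise.

>>> {"fn": "carry_out", "kwargs": {"delta_pos": [[0.009,-0.019,0],[0.021,-0.035,0],[0.036,-0.05,0],[0.053,-0.061,0],[0.072,-0.069,0],[0.092,-0.073,0],[0.112,-0.074,0],[0.112,-0.074,0]], "turn": [[0,0,0],[0,0,0],[0,0,0],[0,0,0],[0,0,0],[0,0,0],[0,0,0],[0,0,0]], "claw": [1,1,1,1,1,1,1,1]}}

```text
clock: 7.05
position: [0.4966, -0.2292, 0.1105]
ee_rot: [0.004, 0.707, 0.707, 0.002]
contact_force: [7.7, -0.2, 2.7]
width: 0.0167
gripper_force: 39.3
```

```bash
python3 - <<'E'
from h import *
s,_=st(); look(["wrist"],["crank","wheel_centre"])
E
```

```text
t 7.05 pos [ 0.4966 -0.2292  0.1105] x [ 0.     1.    -0.003] z [ 0.009 -0.003 -1.   ] F [ 7.7 -0.2  2.7] w 0.0167 g 39.3 q [-0.56  0.3   1.73  0.    1.1  -0.56]
wrist crank []
wrist wheel_centre [([0.5402, -0.2284, 0.1217], 0.64)]
```

```bash
cat >> h.py <<'E'
def rows(a0,a1,n,ref,C=(.5415,-.2325),r=.045):
    C=np.array(C)
    for a in np.linspace(a0,a1,n+1)[1:]:
        d=(C+r*np.array([np.cos(a),-np.sin(a)])-ref)/.4; print(round(a,2),[round(d[1],3),round(d[0],3),0])
    print("ref", C+r*np.array([np.cos(a),-np.sin(a)]))
E
python3 - <<'E'
from h import *
rows(3.22,5.3,12,np.array([.4939,-.2292]))
rows(5.3,7.4,12,np.array([0.5415+.045*np.cos(5.3),-.2325-.045*np.sin(5.3)]))
E
```

```text
3.39 [np.float64(0.02), np.float64(0.01), 0]
3.57 [np.float64(0.038), np.float64(0.017), 0]
3.74 [np.float64(0.055), np.float64(0.026), 0]
3.91 [np.float64(0.07), np.float64(0.038), 0]
4.09 [np.float64(0.083), np.float64(0.053), 0]
4.26 [np.float64(0.093), np.float64(0.07), 0]
4.43 [np.float64(0.1), np.float64(0.088), 0]
4.61 [np.float64(0.104), np.float64(0.107), 0]
4.78 [np.float64(0.104), np.float64(0.127), 0]
4.95 [np.float64(0.101), np.float64(0.146), 0]
5.13 [np.float64(0.095), np.float64(0.164), 0]
5.3 [np.float64(0.085), np.float64(0.181), 0]
ref [ 0.56644685 -0.19504797]
5.48 [np.float64(-0.012), np.float64(0.015), 0]
5.65 [np.float64(-0.027), np.float64(0.028), 0]
5.82 [np.float64(-0.044), np.float64(0.039), 0]
6.0 [np.float64(-0.062), np.float64(0.046), 0]
6.18 [np.float64(-0.081), np.float64(0.049), 0]
6.35 [np.float64(-0.101), np.float64(0.05), 0]
6.52 [np.float64(-0.121), np.float64(0.047), 0]
6.7 [np.float64(-0.139), np.float64(0.041), 0]
6.88 [np.float64(-0.156), np.float64(0.031), 0]
7.05 [np.float64(-0.172), np.float64(0.019), 0]
7.22 [np.float64(-0.185), np.float64(0.004), 0]
7.4 [np.float64(-0.195), np.float64(-0.013), 0]
ref [ 0.56123463 -0.27294186]
```

>>> {"fn": "carry_out", "kwargs": {"delta_pos": [[0.02,0.01,0],[0.038,0.017,0],[0.055,0.026,0],[0.07,0.038,0],[0.083,0.053,0],[0.093,0.07,0],[0.1,0.088,0],[0.104,0.107,0],[0.104,0.127,0],[0.101,0.146,0],[0.095,0.164,0],[0.085,0.181,0]], "turn": [[0,0,0],[0,0,0],[0,0,0],[0,0,0],[0,0,0],[0,0,0],[0,0,0],[0,0,0],[0,0,0],[0,0,0],[0,0,0],[0,0,0]], "claw": [1,1,1,1,1,1,1,1,1,1,1,1]}}

```text
clock: 8.4
position: [0.5637, -0.1936, 0.1104]
ee_rot: [-0.001, 0.707, 0.707, -0.0]
contact_force: [-2.6, 3.1, 10.7]
width: 0.0166
gripper_force: 40.2
```

>>> {"fn": "carry_out", "kwargs": {"delta_pos": [[-0.012,0.015,0],[-0.027,0.028,0],[-0.044,0.039,0],[-0.062,0.046,0],[-0.081,0.049,0],[-0.101,0.05,0],[-0.121,0.047,0],[-0.139,0.041,0],[-0.156,0.031,0],[-0.172,0.019,0],[-0.185,0.004,0],[-0.195,-0.013,0]], "turn": [[0,0,0],[0,0,0],[0,0,0],[0,0,0],[0,0,0],[0,0,0],[0,0,0],[0,0,0],[0,0,0],[0,0,0],[0,0,0],[0,0,0]], "claw": [1,1,1,1,1,1,1,1,1,1,1,1]}}

```text
clock: 9.6
position: [0.5621, -0.273, 0.1105]
ee_rot: [0.002, 0.707, 0.707, 0.001]
contact_force: [3.5, 0.3, 6.2]
width: 0.0162
gripper_force: 39.6
```

```bash
python3 - <<'E'
from h import *
s,_=st(); look(["wrist"],["crank","wheel_centre"])
rows(7.4,8.55,8,np.array([0.5612,-.2729]))
E
```

```text
t 9.6 pos [ 0.5621 -0.273   0.1105] x [ 0.001  1.    -0.001] z [ 0.006 -0.001 -1.   ] F [3.5 0.3 6.2] w 0.0162 g 39.6 q [-0.56  0.41  1.55  0.    1.17 -0.56]
wrist crank []
wrist wheel_centre [([0.5441, -0.2279, 0.1186], 0.6)]
7.54 [np.float64(-0.006), np.float64(-0.015), 0]
7.69 [np.float64(-0.01), np.float64(-0.031), 0]
7.83 [np.float64(-0.011), np.float64(-0.047), 0]
7.98 [np.float64(-0.011), np.float64(-0.063), 0]
8.12 [np.float64(-0.008), np.float64(-0.079), 0]
8.26 [np.float64(-0.002), np.float64(-0.094), 0]
8.41 [np.float64(0.005), np.float64(-0.108), 0]
8.55 [np.float64(0.015), np.float64(-0.121), 0]
ref [ 0.51264747 -0.26703305]
```

Tracking is good. Now the last part, up to the stop.

>>> {"fn": "carry_out", "kwargs": {"delta_pos": [[-0.006,-0.015,0],[-0.01,-0.031,0],[-0.011,-0.047,0],[-0.011,-0.063,0],[-0.008,-0.079,0],[-0.002,-0.094,0],[0.005,-0.108,0],[0.015,-0.121,0],[0.02,-0.127,0],[0.02,-0.127,0],[0.02,-0.127,0]], "turn": [[0,0,0],[0,0,0],[0,0,0],[0,0,0],[0,0,0],[0,0,0],[0,0,0],[0,0,0],[0,0,0],[0,0,0],[0,0,0]], "claw": [1,1,1,1,1,1,1,1,1,1,1]}}

```text
clock: 10.85
position: [0.5164, -0.2701, 0.1107]
ee_rot: [0.01, 0.707, 0.707, 0.001]
contact_force: [12.7, -9.2, -2.9]
width: 0.0166
gripper_force: 39.6
```

```bash
python3 - <<'E'
from h import *
s,_=st(); look(["wrist"],["crank","wheel_centre"])
d=manip.get_image("wrist"); cv2.imwrite("pics/w2.png",d["image"][...,::-1])
E
```

```text
t 10.85 pos [ 0.5164 -0.2701  0.1107] x [ 0.001  1.    -0.012] z [ 0.015 -0.012 -1.   ] F [12.7 -9.2 -2.9] w 0.0166 g 39.6 q [-0.6   0.35  1.66 -0.    1.12 -0.6 ]
wrist crank [([0.517, -0.2661, 0.1282], 0.69)]
wrist wheel_centre [([0.5408, -0.2269, 0.1242], 0.61)]
```

View pics/w2.png

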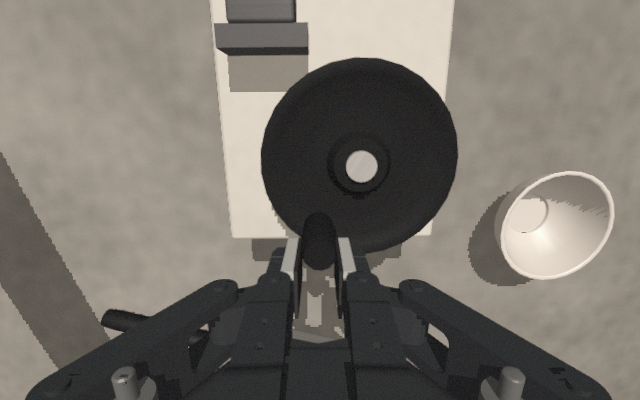

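The carriage at px (262,10) is tight against the stop block at (262,38), and the wheel resists with about 15 N. That confirms it is at the stop, so I release and go to the bar.

>>> {"fn": "carry_out", "kwargs": {"delta_pos": [[0,0,0],[0,0,0],[0,0,0],[0,0,0],[0,0,-0.1],[0,0,-0.2],[0,0,-0.35],[0.1,-0.02,-0.35],[0.22,-0.04,-0.35],[0.34,-0.06,-0.35],[0.44,-0.08,-0.35],[0.44,-0.08,-0.35]], "turn": [[0,0,0],[0,0,0],[0,0,0],[0,0,0],[0,0,0],[0,0,0],[0,0,0],[0,0,0],[0,0,0],[0,0,0],[0,0,0],[0,0,0]], "claw": [0,0,0,0,0,0,0,0,0,0,0,0]}}

```text
clock: 12.25
position: [0.4748, -0.0837, 0.249]
ee_rot: [-0.002, 0.706, 0.709, 0.0]
contact_force: [-0.2, -0.9, -0.8]
width: 0.0427
gripper_force: 0.0
```

```bash
python3 - <<'E'
from h import *
s,_=st(); look(["wrist","side","top"],["crank","flap_bar","flap_hinge"])
E
```

```text
t 12.25 pos [ 0.4748 -0.0837  0.249 ] x [-0.005  1.     0.003] z [-0.002  0.003 -1.   ] F [-0.2 -0.9 -0.8] w 0.0427 g 0.0 q [-0.32  0.11  1.62  0.    1.41 -0.33]
wrist crank [([0.5182, -0.2694, 0.1254], 0.62)]
wrist flap_bar [([0.4581, -0.0012, 0.1542], 0.91), ([0.5187, -0.2708, 0.127], 0.45)]
wrist flap_hinge [([0.5998, -0.002, 0.1162], 0.89)]
side crank [([0.52, -0.2722, 0.1228], 0.43)]
side flap_bar [([0.4646, -0.0026, 0.1509], 0.61)]
side flap_hinge [([0.6004, -0.0057, 0.1207], 0.93), ([0.4323, -0.4387, 0.0003], 0.73)]
top crank []
top flap_bar []
top flap_hinge [([0.5996, -0.0017, 0.1165], 0.67)]
```

>>> {"fn": "carry_out", "kwargs": {"delta_pos": [[0.1,-0.02,0],[0.18,-0.041,0],[0.215,-0.041,0],[0.215,-0.041,0],[0.215,-0.041,0.1],[0.215,-0.041,0.2],[0.215,-0.041,0.28],[0.215,-0.041,0.28],[0.215,-0.041,0.28],[0.215,-0.041,0.28]], "turn": [[0,0,0],[0,0,0],[0,0,0],[0,0,0],[0,0,0],[0,0,0],[0,0,0],[0,0,0],[0,0,0],[0,0,0]], "claw": [0,0,0,0,0,0,0,0,0,0]}}

```text
clock: 13.85
position: [0.4629, -0.0033, 0.1387]
ee_rot: [0.002, 0.707, 0.707, 0.001]
contact_force: [-0.5, -0.0, 1.2]
width: 0.0428
gripper_force: 0.0
```

>>> {"fn": "carry_out", "kwargs": {"delta_pos": [[0,0,0],[0,0,0],[0,0,0],[0,0,0],[0,0,0],[0,0,0]], "turn": [[0,0,0],[0,0,0],[0,0,0],[0,0,0],[0,0,0],[0,0,0]], "claw": [1,1,1,1,1,1], "force": 30}}

```text
clock: 14.45
position: [0.461, -0.0025, 0.1369]
ee_rot: [0.0, 0.707, 0.707, -0.0]
contact_force: [-0.2, -0.5, -0.4]
width: -0.0002
gripper_force: 0.0
```

```bash
python3 - <<'E'
from h import *
s,_=st(); look(["wrist","side"],["flap_bar","flap_hinge"])
C=np.array([.600,.118]); p0=C+.144*np.array([np.cos(np.radians(166.3)),np.sin(np.radians(166.3))]);print(p0)
for f in np.arange(.08,1.82,.08):
    a=np.radians(166.3)-f; d=(C+.144*np.array([np.cos(a),np.sin(a)])-p0)/.4; print(round(f,2),[0,round(float(d[0]),3),round(float(-d[1]),3)])
E
```

```text
t 14.45 pos [ 0.461  -0.0025  0.1369] x [ 0.  1. -0.] z [ 0. -0. -1.] F [-0.2 -0.5 -0.4] w -0.0002 g 0.0 q [-0.16  0.16  1.85 -0.    1.13 -0.16]
wrist flap_bar []
wrist flap_hinge [([0.602, -0.0043, 0.1184], 0.6)]
side flap_bar [([0.4654, -0.002, 0.1514], 0.74)]
side flap_hinge [([0.603, -0.0077, 0.1203], 0.66)]
[0.46009693 0.15210469]
0.08 [0, 0.008, -0.028]
0.16 [0, 0.018, -0.055]
0.24 [0, 0.03, -0.081]
0.32 [0, 0.045, -0.106]
0.4 [0, 0.061, -0.129]
0.48 [0, 0.079, -0.152]
0.56 [0, 0.099, -0.173]
0.64 [0, 0.12, -0.192]
0.72 [0, 0.143, -0.209]
0.8 [0, 0.167, -0.225]
0.88 [0, 0.193, -0.239]
0.96 [0, 0.219, -0.25]
1.04 [0, 0.246, -0.26]
1.12 [0, 0.274, -0.267]
1.2 [0, 0.302, -0.272]
1.28 [0, 0.331, -0.274]
1.36 [0, 0.36, -0.275]
1.44 [0, 0.389, -0.273]
1.52 [0, 0.417, -0.268]
1.6 [0, 0.445, -0.262]
1.68 [0, 0.473, -0.253]
1.76 [0, 0.499, -0.242]
```

```bash
python3 - <<'E'
from h import *
d=manip.get_image("wrist")["image"]; e=manip.get_image("side")["image"][150:310,250:400]
e=cv2.resize(e,(375,400)); cv2.imwrite("pics/g2.png",np.hstack([d[:, 120:520],e])[...,::-1])
E
```

```text
(no output)
```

View pics/g2.png

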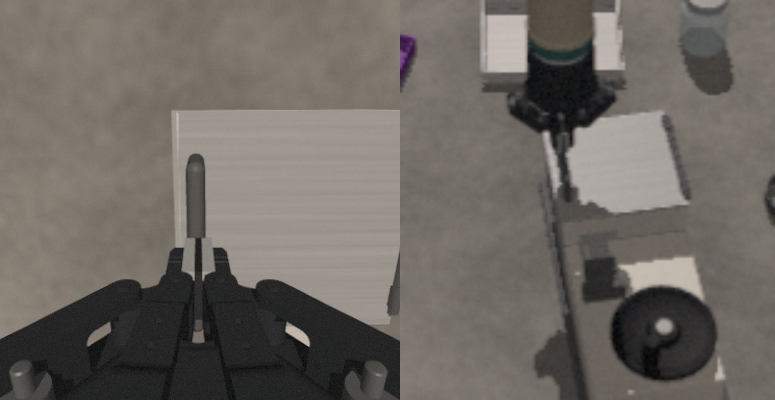

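The bar runs through the line between the fingers at about px (195,195), but the reading is 0 width and no force. I'll check the bar's height from the depth map.

```bash
cat >> h.py <<'E'
def w3(d,us,vs):
    us=np.asarray(us,float);vs=np.asarray(vs,float)
    K=np.array([[d["fx"],0,d["cx"]],[0,d["fy"],d["cy"]],[0,0,1.]])
    n=cv2.undistortPoints(np.stack([us,vs],-1).reshape(-1,1,2),K,np.array([d["k1"],0,0,0,0.])).reshape(-1,2)
    z=d["z_map"][vs.astype(int),us.astype(int)]
    P=np.c_[n*z[:,None],z]; T=np.linalg.inv(d["world_to_cam"]); return P@T[:3,:3].T+T[:3,3]
E
python3 - <<'E'
from h import *
d=manip.get_image("wrist")
for v in [150,165,180,200,220,232,245,260,280,300,320]:
    us=[295,306,310,315,320,324,335]; print(v,[np.round(p,3).tolist() for p in w3(d,us,[v]*7)][2:5])
E
```

```text
150 [[0.456, 0.047, 0.12], [0.459, 0.047, 0.119], [0.462, 0.047, 0.119]]
165 [[0.457, 0.044, 0.153], [0.46, 0.044, 0.155], [0.462, 0.044, 0.154]]
180 [[0.457, 0.037, 0.155], [0.46, 0.037, 0.158], [0.462, 0.037, 0.156]]
200 [[0.457, 0.026, 0.155], [0.46, 0.027, 0.156], [0.462, 0.027, 0.156]]
220 [[0.457, 0.016, 0.156], [0.46, 0.016, 0.157], [0.462, 0.016, 0.155]]
232 [[0.457, 0.009, 0.156], [0.46, 0.01, 0.157], [0.462, 0.009, 0.155]]
245 [[0.457, 0.009, 0.172], [0.46, 0.009, 0.171], [0.462, 0.009, 0.171]]
260 [[0.458, 0.009, 0.186], [0.46, 0.009, 0.186], [0.462, 0.01, 0.187]]
280 [[0.458, 0.01, 0.203], [0.46, 0.005, 0.195], [0.462, 0.005, 0.195]]
300 [[0.458, 0.006, 0.211], [0.46, -0.004, 0.196], [0.462, -0.004, 0.196]]
320 [[0.458, -0.005, 0.206], [0.459, -0.044, 0.157], [0.462, -0.044, 0.156]]
```

>>> {"fn": "carry_out", "kwargs": {"delta_pos": [[0,0.003,-0.01],[0,0.006,-0.02],[0,0.008,-0.028],[0,0.008,-0.028]], "turn": [[0,0,0],[0,0,0],[0,0,0],[0,0,0]], "claw": [1,1,1,1]}}

```text
clock: 15.3
position: [0.465, -0.0027, 0.1488]
ee_rot: [0.001, 0.707, 0.707, 0.0]
contact_force: [0.3, 0.2, 0.1]
width: -0.0
gripper_force: 0.0
```

```bash
python3 - <<'E'
from h import *
st(); d=manip.get_image("wrist")
for v in [165,200,232]:
    us=[310,315,320]; print(v,[np.round(p,3).tolist() for p in w3(d,us,[v]*3)])
cv2.imwrite("pics/g3.png",cv2.resize(d["image"][140:340,220:420],(600,600),interpolation=cv2.INTER_NEAREST)[...,::-1])
E
```

```text
t 15.3 pos [ 0.465  -0.0027  0.1488] x [ 0.  1. -0.] z [ 0.002 -0.    -1.   ] F [0.3 0.2 0.1] w -0.0 g 0.0 q [-0.16  0.15  1.83 -0.    1.16 -0.16]
165 [[0.461, 0.042, 0.156], [0.464, 0.042, 0.153], [0.467, 0.036, 0.119]]
200 [[0.461, 0.023, 0.156], [0.463, 0.023, 0.154], [0.467, 0.012, 0.118]]
232 [[0.461, 0.005, 0.157], [0.463, 0.004, 0.155], [0.467, -0.011, 0.119]]
```

View pics/g3.png

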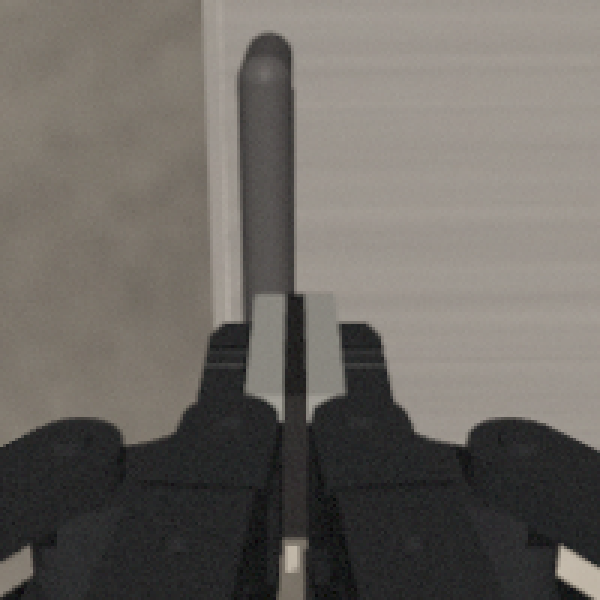

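```bash
python3 - <<'E'
from h import *
d=manip.get_image("wrist"); print(np.round(np.linalg.inv(d["world_to_cam"]),3).tolist())
for v in range(234,285,4):
    us=[309,328]; print(v,[np.round(p,3).tolist() for p in w3(d,us,[v]*2)])
for c in ["side"]:
    r=manip.spot_in(c,"flap_bar");print(r[:2])
E
```

```text
[[1.0, -0.002, 0.0, 0.465], [-0.002, -0.961, -0.276, 0.068], [0.001, 0.276, -0.961, 0.312], [0.0, 0.0, 0.0, 1.0]]
234 [[0.46, 0.003, 0.156], [0.472, -0.012, 0.118]]
238 [[0.46, 0.009, 0.175], [0.47, 0.009, 0.175]]
242 [[0.46, 0.009, 0.179], [0.469, 0.009, 0.18]]
246 [[0.461, 0.01, 0.185], [0.469, 0.009, 0.184]]
250 [[0.461, 0.01, 0.189], [0.469, 0.009, 0.188]]
254 [[0.461, 0.009, 0.192], [0.469, 0.009, 0.193]]
258 [[0.461, 0.009, 0.196], [0.469, 0.01, 0.197]]
262 [[0.461, 0.009, 0.2], [0.469, 0.009, 0.199]]
266 [[0.461, 0.009, 0.203], [0.469, 0.01, 0.204]]
270 [[0.461, 0.009, 0.206], [0.469, 0.009, 0.206]]
274 [[0.461, 0.009, 0.209], [0.468, 0.01, 0.212]]
278 [[0.461, 0.01, 0.214], [0.468, 0.011, 0.215]]
282 [[0.461, 0.01, 0.217], [0.468, 0.011, 0.218]]
[]
```

Depth shows the fingertips about 25 mm above the reported TCP. The grip seen on the crank, near its top, agrees with that. So the fingers shut above the bar, and I'll redo the grasp about 25 mm lower.

>>> {"fn": "carry_out", "kwargs": {"delta_pos": [[0,-0.013,0],[0,-0.013,0],[0,-0.013,0],[0,-0.013,0],[0,-0.013,0],[0,-0.013,0.03],[0,-0.013,0.06],[0,-0.013,0.087],[0,-0.013,0.087],[0,-0.013,0.087]], "turn": [[0,0,0],[0,0,0],[0,0,0],[0,0,0],[0,0,0],[0,0,0],[0,0,0],[0,0,0],[0,0,0],[0,0,0]], "claw": [0,0,0,0,0,0,0,0,0,0]}}

```text
clock: 16.45
position: [0.4591, -0.0026, 0.1132]
ee_rot: [-0.0, 0.707, 0.707, -0.0]
contact_force: [-0.1, 0.3, -0.7]
width: 0.0426
gripper_force: 0.0
```

>>> {"fn": "carry_out", "kwargs": {"delta_pos": [[0,0,0],[0,0,0],[0,0,0],[0,0,0],[0,0,0],[0,0,0]], "turn": [[0,0,0],[0,0,0],[0,0,0],[0,0,0],[0,0,0],[0,0,0]], "claw": [1,1,1,1,1,1], "force": 30}}

```text
clock: 17.05
position: [0.46, -0.0026, 0.1138]
ee_rot: [0.001, 0.707, 0.707, 0.001]
contact_force: [2.0, -0.1, 3.0]
width: 0.0089
gripper_force: 29.5
```

The bar is held (8.9 mm, 29.5 N). I lift along the arc.

>>> {"fn": "carry_out", "kwargs": {"delta_pos": [[0,0.008,-0.028],[0,0.018,-0.055],[0,0.03,-0.081],[0,0.045,-0.106],[0,0.061,-0.129],[0,0.079,-0.152],[0,0.099,-0.173],[0,0.12,-0.192],[0,0.143,-0.209],[0,0.167,-0.225],[0,0.167,-0.225]], "turn": [[0,0,0],[0,0,0],[0,0,0],[0,0,0],[0,0,0],[0,0,0],[0,0,0],[0,0,0],[0,0,0],[0,0,0],[0,0,0]], "claw": [1,1,1,1,1,1,1,1,1,1,1]}}

```text
clock: 18.15
position: [0.5254, -0.0021, 0.2058]
ee_rot: [-0.001, 0.707, 0.707, -0.0]
contact_force: [-6.9, 2.0, 8.6]
width: 0.0086
gripper_force: 29.8
```

>>> {"fn": "carry_out", "kwargs": {"delta_pos": [[0,0.026,-0.014],[0,0.052,-0.025],[0,0.079,-0.035],[0,0.107,-0.042],[0,0.135,-0.047],[0,0.164,-0.049],[0,0.193,-0.05],[0,0.222,-0.048],[0,0.25,-0.043],[0,0.278,-0.037],[0,0.306,-0.028],[0,0.332,-0.017]], "turn": [[0,0,0],[0,0,0],[0,0,0],[0,0,0],[0,0,0],[0,0,0],[0,0,0],[0,0,0],[0,0,0],[0,0,0],[0,0,0],[0,0,0]], "claw": [1,1,1,1,1,1,1,1,1,1,1,1]}}

```text
clock: 19.35
position: [0.6602, -0.0013, 0.2111]
ee_rot: [0.0, 0.707, 0.707, 0.002]
contact_force: [-3.8, 4.4, 5.3]
width: 0.0087
gripper_force: 32.0
```

```bash
python3 - <<'E'
from h import *
st(); d=manip.get_image("wrist")["image"]; e=manip.get_image("side")["image"][120:320,250:450]
cv2.imwrite("pics/g4.png",np.hstack([d[:,120:520],cv2.resize(e,(400,400))])[...,::-1])
E
```

```text
t 19.35 pos [ 0.6602 -0.0013  0.2111] x [-0.     1.     0.002] z [ 0.002  0.002 -1.   ] F [-3.8  4.4  5.3] w 0.0087 g 32.0 q [-0.11  0.4   1.31  0.    1.43 -0.11]
```

View pics/g4.png

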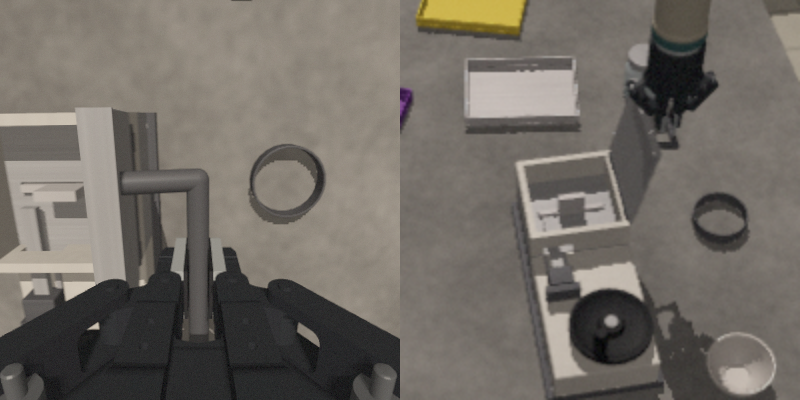

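The flap is past upright at about 1.76 rad, and the comb tab shows in the open well at side-crop px (570,210). I release, rise and go back over the comb.

>>> {"fn": "carry_out", "kwargs": {"delta_pos": [[0,0,0],[0,0,0],[0,0,0],[0,0,-0.04],[0,0,-0.1],[0,0,-0.2],[0,0,-0.25],[0,-0.1,-0.25],[0,-0.2,-0.25],[0,-0.3,-0.25],[0,-0.34,-0.25],[0,-0.34,-0.25]], "turn": [[0,0,0],[0,0,0],[0,0,0],[0,0,0],[0,0,0],[0,0,0],[0,0,0],[0,0,-0.1],[0,0,-0.3],[0,0,-0.55],[0,0,-0.8],[0,0,-1]], "claw": [0.5,0.5,0.5,0.5,0.5,0.5,0.5,0.5,0.2,0,0,0]}}

```text
clock: 20.65
position: [0.5199, -0.0029, 0.3112]
ee_rot: [0.001, 0.498, 0.867, -0.0]
contact_force: [1.0, -0.3, -0.4]
width: 0.0431
gripper_force: 0.0
```

>>> {"fn": "carry_out", "kwargs": {"delta_pos": [[0,0,0],[0,0,0],[0,0,0],[0,0,0],[0,0,0]], "turn": [[0,0,-0.2],[0,0,-0.4],[0,0,-0.6],[0,0,-0.8],[0,0,-1]], "claw": [0,0,0,0,0]}}

```text
clock: 21.15
position: [0.5226, -0.0031, 0.3102]
ee_rot: [0.0, 0.257, 0.966, -0.0]
contact_force: [0.1, -0.0, 0.2]
width: 0.0423
gripper_force: 0.0
```

>>> {"fn": "carry_out", "kwargs": {"delta_pos": [[0,0,0],[0,0,0],[0,0,0],[0,0,0],[0,0,0],[0,0,0]], "turn": [[0,0,-0.2],[0,0,-0.4],[0,0,-0.6],[0,0,-0.8],[0,0,-1],[0,0,-1]], "claw": [0,0,0,0,0,0]}}

```text
clock: 21.75
position: [0.5226, -0.003, 0.3101]
ee_rot: [0.0, 0.001, 1.0, -0.0]
contact_force: [0.9, 0.5, 0.5]
width: 0.0429
gripper_force: 0.0
```

```bash
python3 - <<'E'
from h import *
st(); look(["wrist","side","top"],["comb_tab","well","flap_bar","tray","crank"]); save("wrist","w5")
E
```

```text
t 21.75 pos [ 0.5226 -0.003   0.3101] x [-1.     0.001 -0.   ] z [ 0.    -0.001 -1.   ] F [0.9 0.5 0.5] w 0.0429 g 0.0 q [-0.14  0.15  1.42 -0.    1.57 -1.71]
wrist comb_tab [([0.5242, -0.0035, 0.0877], 0.72)]
wrist well [([0.5219, -0.0085, 0.0693], 0.68)]
wrist flap_bar []
wrist tray [([0.4917, 0.3216, -0.0039], 0.59)]
wrist crank [([0.52, -0.2676, 0.1256], 0.97)]
side comb_tab [([0.5264, -0.0054, 0.0886], 0.63), ([0.5403, -0.2254, 0.1217], 0.53)]
side well [([0.526, -0.0039, 0.0698], 0.64)]
side flap_bar [([0.665, -0.004, 0.2425], 0.96)]
side tray [([0.4947, 0.3179, -0.0018], 0.86), ([0.182, 0.3136, -0.0052], 0.72)]
side crank [([0.5178, -0.2724, 0.1205], 0.48)]
top comb_tab [([0.5257, -0.0045, 0.0918], 0.39)]
top well [([0.5263, -0.0047, 0.0712], 0.67)]
top flap_bar []
top tray [([0.1767, 0.3148, 0.0036], 0.82), ([0.49, 0.3213, -0.0019], 0.77)]
top crank [([0.5197, -0.2701, 0.1199], 0.53)]
```

View pics/w5.png

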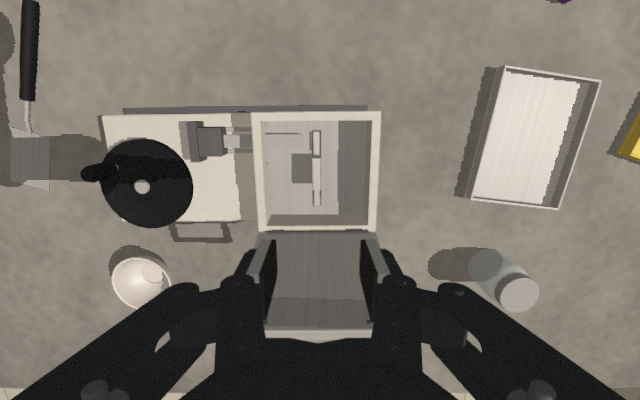

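The flap stays open, and the tray is at px (530,140). The comb sits in line in the slot at px (317,168), with the carriage tongue clear of it at px (235,140). Now I descend partway.

>>> {"fn": "carry_out", "kwargs": {"delta_pos": [[-0.006,-0.004,0.1],[-0.006,-0.004,0.2],[-0.006,-0.004,0.3],[-0.006,-0.004,0.4],[-0.006,-0.004,0.48],[-0.006,-0.004,0.524],[-0.006,-0.004,0.524],[-0.006,-0.004,0.524]], "turn": [[0,0,0],[0,0,0],[0,0,0],[0,0,0],[0,0,0],[0,0,0],[0,0,0],[0,0,0]], "claw": [0,0,0,0,0,0,0,0]}}

```text
clock: 23.5
position: [0.5255, -0.0043, 0.1009]
ee_rot: [0.0, 0.0, 1.0, -0.0]
contact_force: [0.7, -0.6, 0.6]
width: 0.0429
gripper_force: 0.0
```

```bash
python3 - <<'E'
from h import *
st(); look(["wrist"],["comb_tab","well"]); d=manip.get_image("wrist"); cv2.imwrite("pics/w6.png",d["image"][...,::-1])
v,u=np.mgrid[100:360:2,200:440:2]; P=w3(d,u.ravel(),v.ravel())
m=(P[:,2]>.098)&(P[:,2]<.111)&(abs(P[:,0]-.526)<.04)&(abs(P[:,1])<.03); print(m.sum(),P[m].min(0),P[m].max(0))
E
```

```text
t 23.5 pos [ 0.5255 -0.0043  0.1009] x [-1.  0. -0.] z [ 0. -0. -1.] F [ 0.7 -0.6  0.6] w 0.0429 g 0.0 q [-0.14  0.29  1.78 -0.    1.08 -1.71]
wrist comb_tab [([0.5229, -0.0042, 0.0884], 0.59)]
wrist well [([0.5228, -0.0079, 0.0651], 0.95)]
283 [ 0.50461685 -0.00948692  0.09990463] [ 5.44784225e-01 -2.60012072e-04  1.07555262e-01]
```

View pics/w6.png

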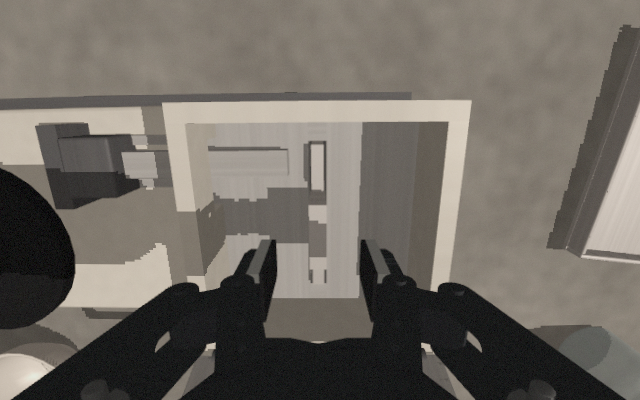

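The tab centre is at (0.5247, -0.0049) with its top at z 0.1075 (px (317,165)), midway between the pads. I lower and grip.

>>> {"fn": "carry_out", "kwargs": {"delta_pos": [[0,-0.001,0.05],[0,-0.001,0.09],[0,-0.001,0.112],[0,-0.001,0.112],[0,-0.001,0.112],[0,-0.001,0.112],[0,-0.001,0.112],[0,-0.001,0.112],[0,-0.001,0.112],[0,-0.001,0.112],[0,-0.001,0.112],[0,-0.001,0.112]], "turn": [[0,0,0],[0,0,0],[0,0,0],[0,0,0],[0,0,0],[0,0,0],[0,0,0],[0,0,0],[0,0,0],[0,0,0],[0,0,0],[0,0,0]], "claw": [0,0,0,0,0,1,1,1,1,1,1,1], "force": 60}}

```text
clock: 24.9
position: [0.5258, -0.0047, 0.0565]
ee_rot: [0.001, 0.0, 1.0, -0.0]
contact_force: [-1.0, -0.3, 5.9]
width: 0.0094
gripper_force: 59.4
```

>>> {"fn": "carry_out", "kwargs": {"delta_pos": [[0,0,-0.02],[0,0,-0.05],[0,0,-0.08],[0,0,-0.11],[0,0,-0.14],[0,0,-0.17],[0,0,-0.2],[0,0,-0.24],[0,0,-0.28],[0,0,-0.32],[0,0,-0.36],[0,0,-0.36]], "turn": [[0,0,0],[0,0,0],[0,0,0],[0,0,0],[0,0,0],[0,0,0],[0,0,0],[0,0,0],[0,0,0],[0,0,0],[0,0,0],[0,0,0]], "claw": [1,1,1,1,1,1,1,1,1,1,1,1]}}

```text
clock: 26.1
position: [0.5267, -0.0048, 0.2024]
ee_rot: [0.003, 0.0, 1.0, -0.0]
contact_force: [0.6, 0.2, -3.0]
width: 0.0093
gripper_force: 58.6
```

```bash
python3 - <<'E'
from h import *
st(); look(["wrist","side"],["comb_tab","tray","crank"])
E
```

```text
t 26.1 pos [ 0.5267 -0.0048  0.2024] x [-1.     0.    -0.005] z [ 0.005 -0.001 -1.   ] F [ 0.6  0.2 -3. ] w 0.0093 g 58.6 q [-0.14  0.2   1.62 -0.    1.31 -1.71]
wrist comb_tab [([0.5273, -0.0049, 0.2366], 0.73)]
wrist tray [([0.4967, 0.3241, -0.0011], 0.79)]
wrist crank [([0.5166, -0.2666, 0.1251], 0.92)]
side comb_tab [([0.5214, -0.0046, 0.2332], 0.86)]
side tray [([0.1778, 0.3186, -0.001], 0.92), ([0.434, 0.5797, -0.0017], 0.86)]
side crank [([0.5169, -0.2735, 0.1208], 0.53), ([0.7725, -0.0145, -0.0005], 0.39)]
```

The comb is out, with the tab at z 0.236 as predicted. I carry it to the aluminium tray.

>>> {"fn": "carry_out", "kwargs": {"delta_pos": [[0.004,0.03,0],[0.01,0.09,0],[0.02,0.17,0],[0.03,0.26,0],[0.04,0.36,0],[0.05,0.46,0],[0.06,0.56,0],[0.07,0.65,0],[0.078,0.72,0],[0.083,0.77,0.008],[0.084,0.8,0.015],[0.084,0.812,0.019]], "turn": [[0,0,0],[0,0,0],[0,0,0],[0,0,0],[0,0,0],[0,0,0],[0,0,0],[0,0,0],[0,0,0],[0,0,0],[0,0,0],[0,0,0]], "claw": [1,1,1,1,1,1,1,1,1,1,1,1]}}

```text
clock: 27.7
position: [0.4909, 0.3215, 0.1914]
ee_rot: [-0.0, -0.001, 1.0, -0.0]
contact_force: [0.4, -1.2, -3.5]
width: 0.009
gripper_force: 58.7
```

>>> {"fn": "carry_out", "kwargs": {"delta_pos": [[0,0,0],[0,0,0],[0,0,0],[0,0,0],[0,0,0],[0,0,0]], "turn": [[0,0,0],[0,0,0],[0,0,0],[0,0,0],[0,0,0],[0,0,0]], "claw": [1,1,1,1,1,1]}}

```text
clock: 28.3
position: [0.4917, 0.3199, 0.1922]
ee_rot: [0.0, 0.0, 1.0, -0.0]
contact_force: [0.2, 0.5, -2.0]
width: 0.0087
gripper_force: 58.7
```

```bash
python3 - <<'E'
from h import *
st(); look(["wrist","side","top"],["comb_tab","tray","crank","flap_bar"])
cv2.imwrite("pics/end.png",np.hstack([manip.get_image("wrist")["image"][:,120:520],cv2.resize(manip.get_image("side")["image"][100:340,220:460],(400,400))])[...,::-1])
E
```

```text
t 28.3 pos [0.4917 0.3199 0.1922] x [-1.     0.001 -0.   ] z [ 0. -0. -1.] F [ 0.2  0.5 -2. ] w 0.0087 g 58.7 q [ 0.46  0.3   1.51 -0.    1.33 -1.11]
wrist comb_tab [([0.49, 0.3188, 0.2263], 0.61)]
wrist tray [([0.4962, 0.3241, -0.0015], 0.93), ([0.4371, 0.5814, -0.0022], 0.84)]
wrist crank []
wrist flap_bar []
side comb_tab [([0.4862, 0.3221, 0.2227], 0.83)]
side tray [([0.4917, 0.3158, -0.0025], 0.96), ([0.1818, 0.3146, -0.0031], 0.77)]
side crank [([0.5184, -0.2691, 0.1232], 0.45), ([0.7036, 0.2969, 0.0031], 0.18)]
side flap_bar [([0.6631, -0.0034, 0.2442], 0.89), ([0.4891, 0.3207, 0.2261], 0.42)]
top comb_tab [([0.4925, 0.3189, 0.2256], 0.41)]
top tray [([0.4345, 0.5818, 0.0017], 0.96), ([0.492, 0.3188, 0.0019], 0.58)]
top crank [([0.5209, -0.2708, 0.1217], 0.56)]
top flap_bar [([0.6635, -0.0026, 0.246], 0.73)]
```

View pics/end.png

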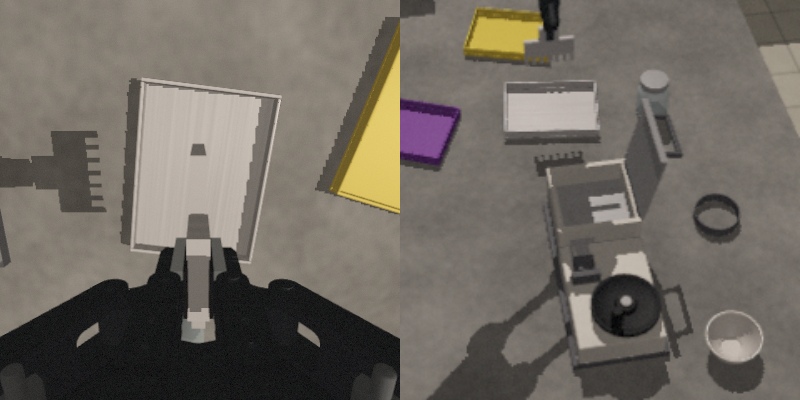

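The comb hangs upright above the tray centre, with its tab at z 0.226 and teeth at about 0.15. The flap is open at side-crop px (655,150), and the carriage is still against its stop at (585,265). I hand the job in.

```bash
python3 -c "
from rig import manip
print(manip.sign_off())"
```

```text
the job is handed in; nothing more can be done
None
```

The comb is out of its slot and held still and upright over the middle of the aluminium tray, teeth about 15 cm above the worktop, with the carriage against its stop and the flap open; handed in at about 28 s.

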